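# Slide the plate out over the end of the ledge

## Task

The aluminium plate on the ledge of the fit-up block is to have its end welded: push it with the fingertips so that its long side lies flat against the fence and its end sticks out about 40 mm past the end of the ledge on the side where the welding torch rests. Only push it, never lift it or let it tip off the ledge, and leave everything else where it is.

Things in the scene. Friction and masses are not known exactly. Their poses are not given: they have to be found in the camera images.
- block: fixed fit-up block, painted grey; its flat top is the ledge: 150 mm (its x) by 240 mm (its y), 40 mm above the table. Along its far (+x) side stands a steel fence 15 mm thick, top 60 mm above the table; ends and near side are open. Origin at the ledge's centre at table height: fence face at x = +75 mm, near rim x = -75 mm, ends y = +-120 mm. Turned up to 0.25 rad
- plate: the aluminium plate, loose, bare metal, 0.2 to 0.4 kg: 100 mm (its x) by 130 mm (its y) by 8 mm thick, flat on the ledge, its 130 mm side roughly along the fence, askew by up to 0.12 rad and a little short of the fence. Too wide to be gripped across. Origin at the centre of its underside, which lies at ledge height (40 mm above the table)
- plate_far_left (a point): the left (its +y) end of the plate's long far edge, the edge that faces the fence, half-way through the thickness: 50 mm in x, +65 mm in y and 4 mm up from the plate's origin
- plate_far_right (a point): the right (its -y) end of that same far edge: 50 mm in x, -65 mm in y and 4 mm up from the plate's origin
- torch_rest: fixed torch rest, off one end of the block (left or right, it varies), about 235 mm from the block's centre: a dark steel cradle of two uprights holding a black welding torch with bent head and small ceramic nozzle, about 160 x 56 mm, 130 mm high. It marks the end over which the plate must stick out. Origin at the centre of its underside
- earth_post: the earth post, fixed on the table off the other end of the block, about 235 mm from the block's centre: a dark block 60 x 50 mm with a copper stud and a round brass cap, 56 mm high. Origin at the centre of its underside
- collar: bystander, loose: thick steel ring 64 mm across, 40 mm high, bore 32 mm, standing beyond the fence; origin at the centre of its underside
- pipe_stub: bystander, loose: short steel pipe 42 mm across, 60 mm high, standing upright beyond the fence; origin at the centre of its underside
- wrench: bystander, loose: spanner about 190 mm long, lying flat on the table between the robot and the block, roughly parallel to the block's near side; origin under its middle
- brush: bystander, loose: hand brush about 190 mm long and under 40 mm high, lying on the table between the robot and the block's left end; origin under its middle
- jar: bystander, loose: glass jar 60 mm across, 75 mm high, left of the work; origin at the centre of its underside
- can: bystander, loose: upright can 56 mm across, 105 mm high, beyond the block to the right; origin at the centre of its underside
- gusset: bystander, loose: small square steel plate 60 x 60 x 10 mm lying on the table at the right (not the plate of the task); origin at the centre of its underside

How it is judged:
At the end, for the whole second after the job is handed in: The plate lies flat and at rest on the ledge, both ends of its far edge within 6 mm of the fence, and its end stands 28 to 52 mm past the end of the ledge next to the torch rest (((y of torch_rest in the frame of block above 0 m and y of plate in the frame of block between 0.083 and 0.107 m) or (y of torch_rest in the frame of block below 0 m and y of plate in the frame of block between -0.107 and -0.083 m)) and x of each of plate_far_left, plate_far_right in the frame of block above 0.069 m and height (world z) of plate between 0.036 and 0.044 m and angle between plate's own z axis and vertical below 0.05 rad and linear speed of plate below 0.01 m/s); the robot touches nothing.
It fails at once if the plate is lifted (its middle more than 10 mm above its place on the ledge), tipped by more than 0.15 rad or falls off the ledge (height (world z) of plate above 0.05 m or height (world z) of plate below 0.033 m or angle between plate's own z axis and vertical above 0.15 rad).
It fails at once if a bystander is moved by more than 25 mm (distance of any of collar, pipe_stub, wrench, brush, jar, can, gusset from where it was at the start of the episode above 0.025 m).
It also fails if it takes over 58 s, if anything falls off the work surface, if the arm or the gripper's body presses on something with over 40 N, if the wrist force passes 120 N, or if a joint passes its speed limit or range.

## Robot

A 6-joint arm with a two-finger parallel gripper is mounted at the origin on the work surface. World frame = base frame: x ahead of the robot, y to its left, z up, the work surface at z = 0. Lengths are in m, angles in rad, forces in N, time in s.
With the tool pointing down it reaches from about 0.275 to 0.975 m from the base axis. Payload 8.4 kg.
Tool frame: the origin (TCP) lies at the very end of the fingers, on their centre line; the grasp point (between the pads) lies 19 mm behind it; z points along the fingers, y is the direction in which the jaws open and shut (so a half turn about z gives the same grasp; the last joint's range is limited). The gripper opens to 92 mm and grips with 3 to 60 N. Pads are 20 mm wide; open, the fingers measure 128 mm over their backs; the gripper's body (75 mm by 189 mm) begins 69 mm behind the grasp point.
Start: joints at [-1.342, 0.353, 1.633, -0, 1.155, -0.002], TCP at [0.143, -0.608, 0.215] pointing down, gripper open.
Joint ranges: [-2.63, 2.63], [-0.92, 2.1], [0.06, 2.66], [-1.3, 4.44], [0, 2.69], [-3.02, 3.02]. Speed limits (rad/s): [2.22, 2.22, 2.79, 3.14, 3.14, 3.14].

## Interface

Orientations are given as a 3x3 rotation matrix whose columns are the frame's x, y, z axes.
In Python, from station import ctrl gives the robot as it stands. Calls block until the motion is done:
- ctrl.movep(position, orientation): joint-space move of the TCP to a pose.
- ctrl.move_straight(position, attitude=None, feed=0.15, threshold=None): straight line of the TCP; attitude=None keeps the orientation; feed is the mean speed in m/s. With threshold (N) it stops when the force on the tool has changed by that much, and returns True; else False.
- ctrl.move_joints(angles): joint-space move.
- ctrl.move_gripper(opening, effort=None): finger opening in m; effort is the grip in N (None keeps the last); returns when the fingers have stopped.
- ctrl.sleep(seconds).
- ctrl.ik(position, orientation): joint angles nearest the present ones, or None.
- ctrl.read_camera(name): name is "scene" or "top" or "wrist"; returns (picture, depth): 384x512x3 uint8, red, green, blue; 384x512 float32, m along the optical axis (not along the pixel's ray), 0 where there is no reading.
- ctrl.get_calibration(name): a dict with "camera_matrix" (3x3 intrinsics, pixels), "position" and "attitude" of the camera in the world; the wrist camera has in their place "hand_eye" (4x4, takes a point from camera to tool coordinates, whose origin is the TCP and whose axes are the flange's). Camera axes: x right, y down, z forward; pixel columns grow to the right and rows downward; lengths in m; the calibration is good to about 2 mm. A picture is of the moment at which its call begins: read the wrist's pose just before it. get_calibration takes no time and is no camera call.
A pose or a line that the arm cannot do raises ctrl.MotionError and nothing moves.
- ctrl.job_done(): hands the job in, once; it reports no verdict.
Readings, each from a call of its own:
- ctrl.read_clock(): time.
- ctrl.read_joint_pos(): joint angles.
- ctrl.read_qvel(): joint speeds.
- ctrl.read_joint_efforts(): joint torques, N m.
- ctrl.read_eef_pos(): TCP position.
- ctrl.read_tcp_rot(): TCP orientation.
- ctrl.read_contact_force(): force on the tool from outside, world axes, zero at the start.
- ctrl.read_wrist_torque(): the same for the moment, N m.
- ctrl.read_width(): finger opening in m.
Only numpy, scipy, OpenCV 4.12 (cv2) and the standard library are available. Lean on these libraries where they do the work, as an engineer would, in place of code of your own. Each camera call takes 0.05 s, during which the arm holds its last target.

## Working session

There is one attempt and no reset: what is moved stays moved. The work goes in short steps, each a Python script; the robot and the scene stay as the last script left them, time stands still between calls to the robot, and variables do not carry over. Pictures are saved under pics/ and viewed, and the job is handed in when it is done.

```bash
mkdir -p pics; ls; python3 - <<'E'
from station import ctrl
import cv2, numpy as np
for n in ["scene","top"]:
    p,d=ctrl.read_camera(n); np.savez(f"{n}0.npz",p=p,d=d)
    cv2.imwrite(f"pics/{n}0.png",cv2.resize(p[:,:,::-1],(800,600),interpolation=cv2.INTER_CUBIC))
    c=ctrl.get_calibration(n); print(n,{k:np.round(v,4).tolist() for k,v in c.items()})
    print((d>0).mean())
print(ctrl.read_clock(),ctrl.read_tcp_rot())
E
```

```text
pics
scene {'camera_matrix': [[489.2329, 0.0, 257.716], [0.0, 489.2329, 191.8894], [0.0, 0.0, 1.0]], 'position': [1.6285, -0.5872, 0.9993], 'attitude': [[0.4634, 0.5329, -0.708], [0.886, -0.2666, 0.3793], [0.0134, -0.8031, -0.5957]]}
0.9955902099609375
top {'camera_matrix': [[409.3912, 0.0, 257.7656], [0.0, 409.3912, 189.0135], [0.0, 0.0, 1.0]], 'position': [0.4641, 0.0318, 1.354], 'attitude': [[-0.0259, -0.998, 0.0574], [-0.9994, 0.0246, -0.0227], [0.0213, -0.0579, -0.9981]]}
0.9961700439453125
0.1 [[ 9.73486499e-01  2.28744244e-01 -3.28091841e-04]
 [ 2.28744475e-01 -9.73485742e-01  1.21427788e-03]
 [-4.16336536e-05 -1.25713232e-03 -9.99999209e-01]]
```

View pics/top0.png

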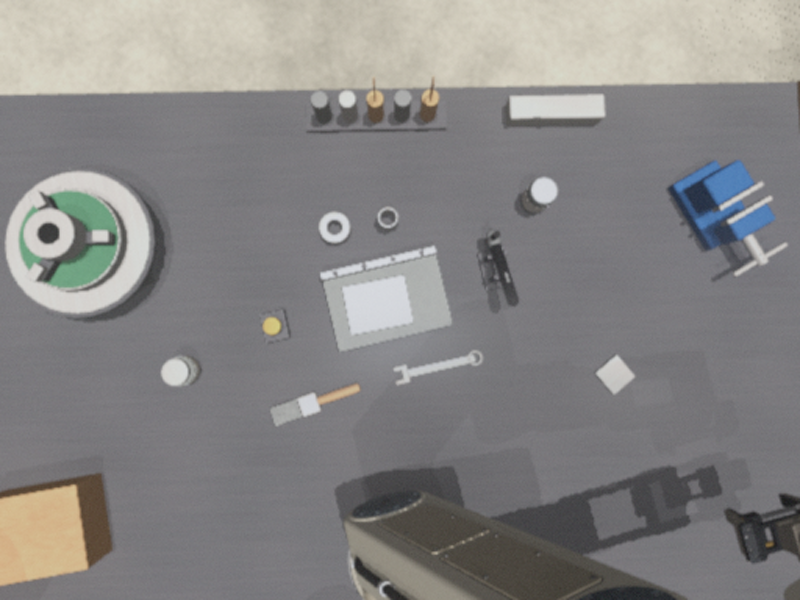

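View pics/scene0.png

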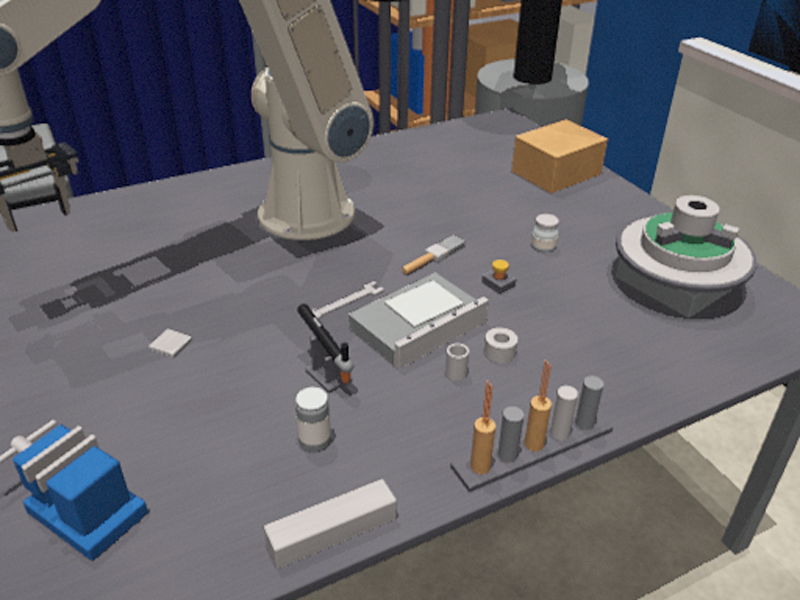

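The top view (800×600) shows the block centred near (388,300) with the fence along its upper side. The light plate is at (377,305). The torch rest is at (498,270), to the right, which is −y. The earth post is at (273,325) on the left. The spanner at (440,367) lies just in front of the near side. Next I'll measure these and take a closer wrist view.

```bash
cat > h.py <<'E'
import numpy as np, cv2
def cast(uv,K,R,t,z):
    uv=np.atleast_2d(np.asarray(uv,float)); 
    r=np.c_[(uv[:,0]-K[0,2])/K[0,0],(uv[:,1]-K[1,2])/K[1,1],np.ones(len(uv))]@R.T
    return t+r*((z-t[2])/r[:,2])[:,None]
def proj(P,K,R,t):
    q=(np.atleast_2d(P)-t)@R; return q[:,:2]/q[:,2:]*[K[0,0],K[1,1]]+[K[0,2],K[1,2]]
def rotz_down(a):
    # tool z down, tool x at angle a in world xy
    c,s=np.cos(a),np.sin(a); return np.array([[c,s,0],[s,-c,0],[0,0,-1.]])
E
python3 - <<'E'
from h import *
from station import ctrl
p=np.load("top0.npz")["p"]; d=np.load("top0.npz")["d"]
c=ctrl.get_calibration("top");K,R,t=c["camera_matrix"],c["position"],c["attitude"]
K,t,R=map(np.array,(K,R,t))
for v,u in [(195,240),(195,215),(215,280),(170,240),(173,260),(220,280),(240,280)]: print(u,v,p[v,u],d[v,u])
g=p.astype(int).mean(2)
m=(g>185).astype(np.uint8); m[:, :200]=0;m[:,300:]=0;m[:170]=0;m[225:]=0
cs,_=cv2.findContours(m,0,1); cc=max(cs,key=cv2.contourArea); r=cv2.minAreaRect(cc); b=cv2.boxPoints(r)
print(r,np.round(cast(b,K,R,t,.048),4))
print(np.round(cast([[ r[0][0],r[0][1]]],K,R,t,.048),4))
for n,uv in dict(bl=(338/1.5625,350/1.5625),br=(452/1.5625,324/1.5625),fl=(321/1.5625,278/1.5625),fr=(436/1.5625,255/1.5625)).items(): print(n,cast(uv,K,R,t,.04).round(4))
for n,uv in dict(wr1=(397,377),wr2=(482,357),torch=(498,270)).items(): print(n,cast(np.array(uv)/1.5625,K,R,t,.01).round(4))
c=ctrl.get_calibration("wrist"); print({k:np.round(v,4).tolist() for k,v in c.items()})
E
```

```text
240 195 [212 215 219] 1.3091909
215 195 [173 176 175] 1.3176458
280 215 [133 133 138] 1.3545666
240 170 [190 192 196] 1.2986498
260 173 [171 174 172] 1.3220556
280 220 [133 133 137] 1.3522373
280 240 [126 125 129] 1.3469127
((241.44227600097656, 194.71153259277344), (31.77081298828125, 41.3805046081543), 78.69007110595703) [[ 0.5609  0.1284  0.048 ]
 [ 0.5838 -0.0018  0.048 ]
 [ 0.4836 -0.019   0.048 ]
 [ 0.4612  0.1107  0.048 ]]
[[0.5223 0.0547 0.048 ]]
bl [[0.4311 0.1372 0.04  ]]
br [[ 0.4781 -0.0978  0.04  ]]
fl [[0.5795 0.1691 0.04  ]]
fr [[ 0.6215 -0.069   0.04  ]]
wr1 [[0.3708 0.0177 0.01  ]]
wr2 [[ 0.4077 -0.1617  0.01  ]]
torch [[ 0.5901 -0.2017  0.01  ]]
{'camera_matrix': [[285.8885, 0.0, 256.0469], [0.0, 285.8885, 189.047], [0.0, 0.0, 1.0]], 'hand_eye': [[-0.0002, -0.9711, -0.2388, 0.0669], [1.0, -0.0, -0.0006, 0.0002], [0.0006, -0.2388, 0.9711, -0.1707], [0.0, 0.0, 0.0, 1.0]]}
```

```bash
python3 - <<'E'
from h import *
from station import ctrl
yaw=0.195; B=np.array([0.5265,0.035]); ex=np.array([np.cos(yaw),np.sin(yaw)])
p=np.r_[B-0.10*ex,0.20]
ctrl.move_gripper(0.04)
Rt=rotz_down(yaw)
print(ctrl.ik(p,Rt))
ctrl.movep(p,Rt)
pos,rot=np.array(ctrl.read_eef_pos()),np.array(ctrl.read_tcp_rot())
im,d=ctrl.read_camera("wrist")
np.savez("w1.npz",p=im,d=d,pos=pos,rot=rot)
cv2.imwrite("pics/w1.png",cv2.resize(im[:,:,::-1],(800,600),interpolation=cv2.INTER_CUBIC))
print(ctrl.read_clock(),pos,ctrl.read_width(),ctrl.read_contact_force())
E
```

```text
[ 3.29541926e-02  5.78107896e-02  2.04650133e+00 -4.44089210e-16
  1.03728053e+00  1.40875052e+00]
3.475 [0.42862313 0.01515637 0.2000369 ] 0.039948147370284626 [-0.06397537  0.16422467  0.44168174]
```

View pics/w1.png

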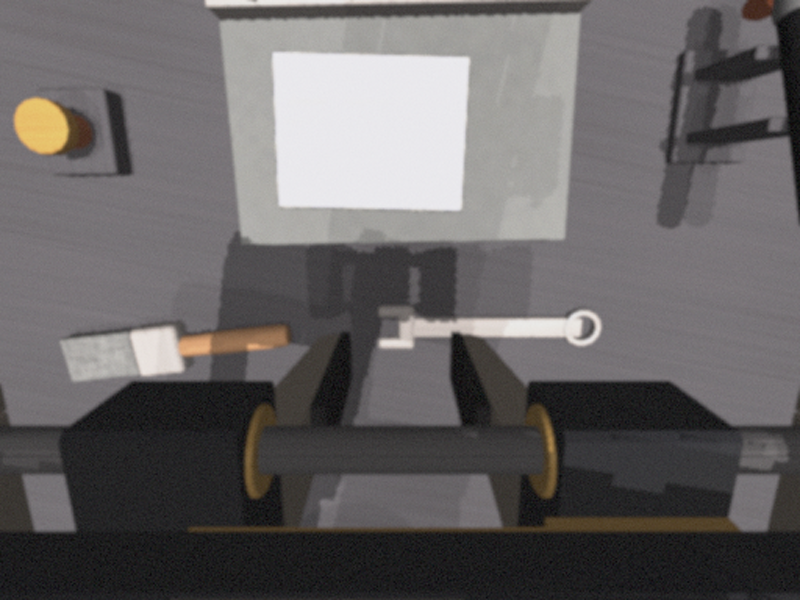

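The wrist view (800×600) shows the plate's corners at (273,52), (470,57), (462,211) and (278,207). The ledge's near corners are at (241,243) and (566,239), and the fence base runs along rows 13–18. The torch is on the right and the post on the left. Next I'll fit the edges.

```bash
cat >> h.py <<'E'
def wcam(c,pos,rot):
    H=np.array(c["hand_eye"]); return np.array(c["camera_matrix"]),rot@H[:3,:3],pos+rot@H[:3,3]
def line(P):
    vx,vy,x,y=cv2.fitLine(np.float32(P),cv2.DIST_HUBER,0,.01,.01).ravel(); return np.array([vx,vy]),np.array([x,y])
def inter(l1,l2):
    a=np.linalg.solve(np.c_[l1[0],-l2[0]],l2[1]-l1[1]); return l1[1]+a[0]*l1[0]
def edge(g,axis,fixed,lo,hi):
    """strongest sub-pixel edges: axis 'v': for columns in fixed search rows lo..hi"""
    out=[]
    for f in fixed:
        s=g[lo:hi,f] if axis=='v' else g[f,lo:hi]
        s=cv2.GaussianBlur(s.astype(np.float32).reshape(1,-1),(5,1),1).ravel()
        q=np.abs(np.diff(s)); k=int(q.argmax()); 
        w=slice(max(k-2,0),k+3); x=(np.arange(len(q))[w]*q[w]).sum()/q[w].sum()+lo+.5
        out.append((f,x) if axis=='v' else (x,f))
    return np.array(out)
def plate_corners(im,K,R,t,roi):
    g=im.astype(float).mean(2); m=np.zeros(g.shape,np.uint8); x0,y0,x1,y1=roi
    m[y0:y1,x0:x1]=(g[y0:y1,x0:x1]>205)
    m=cv2.morphologyEx(m,cv2.MORPH_OPEN,np.ones((3,3)))
    cc=max(cv2.findContours(m,0,cv2.CHAIN_APPROX_NONE)[0],key=cv2.contourArea)
    r=cv2.minAreaRect(cc); b=cv2.boxPoints(r); w=cast(b,K,R,t,.048)[:,:2]
    # refine: fit lines to contour pts near each side
    P=cc[:,0,:].astype(float); L=[]
    for i in range(4):
        a,bb=b[i],b[(i+1)%4]; u=(bb-a)/np.linalg.norm(bb-a); n=np.array([-u[1],u[0]]); s=(P-a)@u; dd=(P-a)@n
        k=(abs(dd)<6)&(s>.12*np.linalg.norm(bb-a))&(s<.88*np.linalg.norm(bb-a)); c=b.mean(0); out=n*np.sign((a-c)@n)
        L.append(line(P[k]+.5*out))
    return np.array([inter(L[i-1],L[i]) for i in range(4)])
E
python3 - <<'E'
from h import *
from station import ctrl
z=np.load("w1.npz"); K,R,t=wcam(ctrl.get_calibration("wrist"),z["pos"],z["rot"])
g=z["p"].astype(float).mean(2)
s=.64
C=plate_corners(z["p"],K,R,t,(160,25,320,145)); print("px/.64",(C/s).round(1))
W=cast(C,K,R,t,.048)[:,:2]; print(W.round(4)); print(np.linalg.norm(W-np.roll(W,-1,0),axis=1))
for r in (4,6,7,8,9,10,11,12,13): print(r,g[r,170],g[r,250],g[r,340])
near=line(cast(edge(g,'v',range(165,350,3),145,162),K,R,t,.04)[:,:2])
fence=line(cast(edge(g,'v',range(150,365,3),5,18),K,R,t,.04)[:,:2])
left=line(cast(edge(g,'h',range(25,145,3),135,162),K,R,t,.04)[:,:2])
right=line(cast(edge(g,'h',range(25,145,3),350,380),K,R,t,.04)[:,:2])
for n,l in zip("near fence left right".split(),(near,fence,left,right)): print(n,l[0],l[1],np.arctan(-l[0][0]/l[0][1]) if n in("near","fence") else np.arctan(l[0][1]/l[0][0]))
Q=[inter(a,b) for a in (near,fence) for b in (left,right)]; print(np.round(Q,4))
print([np.linalg.norm(Q[i]-Q[j]) for i,j in((0,1),(2,3),(0,2),(1,3))])
E
```

```text
px/.64 [[277.4 205.7]
 [271.5  51.2]
 [468.8  56.6]
 [460.7 209.3]]
[[ 4.639e-01  1.107e-01]
 [ 5.620e-01  1.274e-01]
 [ 5.838e-01 -4.000e-04]
 [ 4.865e-01 -1.740e-02]]
[0.09953018 0.1295819  0.09878794 0.13008991]
4 116.66666666666667 64.33333333333333 68.0
6 70.0 68.0 62.333333333333336
7 72.33333333333333 61.666666666666664 68.0
8 72.0 69.66666666666667 87.0
9 69.33333333333333 78.0 120.0
10 72.0 108.33333333333333 148.0
11 87.33333333333333 136.33333333333334 162.0
12 122.33333333333333 151.0 162.0
13 151.66666666666666 160.33333333333334 165.33333333333334
near [ 0.21306801 -0.9770374 ] [0.45737973 0.00901187] 0.21471402
fence [ 0.20912442 -0.97788906] [0.6020327  0.04502274] 0.21067949
left [0.97801423 0.20853817] [0.5024211 0.1509466] 0.21008003
right [0.977792   0.20957746] [ 0.5552815  -0.08199957] 0.21114281
[[ 0.4298  0.1355]
 [ 0.4807 -0.098 ]
 [ 0.576   0.1666]
 [ 0.626  -0.0669]]
[np.float32(0.2389317), np.float32(0.23877132), np.float32(0.14950752), np.float32(0.1485435)]
```

Block: yaw 0.212, centre (0.528, 0.034). Plate in the block frame: about (0.001, 0.021), skew −0.04 rad, 22–28 mm short of the fence. The torch is on −y. I'll push the plate's +y end first with two fingertips, stopping a bit short of the target to look.

```bash
cat >> h.py <<'E'
YAW=0.212; BC=np.array([0.5281,0.0343])
RB=np.array([[np.cos(YAW),-np.sin(YAW)],[np.sin(YAW),np.cos(YAW)]])
def b2w(x,y,z): return np.r_[BC+RB@[x,y],z]
def w2b(P): return (np.asarray(P)[...,:2]-BC)@RB
E
python3 - <<'E'
from h import *
from station import ctrl
z=np.load("w1.npz"); K,R,t=wcam(ctrl.get_calibration("wrist"),z["pos"],z["rot"])
print(w2b(cast(plate_corners(z["p"],K,R,t,(160,25,320,145)),K,R,t,.048)).round(4))
Re=rotz_down(YAW+np.pi/2)
ctrl.move_gripper(0.05)
ctrl.movep(b2w(0,0.112,0.15),Re)
print(ctrl.read_joint_pos())
print(ctrl.move_straight(b2w(0,0.112,0.0435),feed=0.08,threshold=8))
print(ctrl.read_eef_pos(),ctrl.read_contact_force())
im,d=ctrl.read_camera("wrist"); cv2.imwrite("pics/w2.png",im[:,:,::-1])
print(ctrl.move_straight(b2w(0,-0.005,0.0435),feed=0.05,threshold=15))
print(w2b(ctrl.read_eef_pos()),ctrl.read_eef_pos(),ctrl.read_contact_force(),ctrl.read_clock())
im,d=ctrl.read_camera("wrist"); cv2.imwrite("pics/w3.png",im[:,:,::-1])
im,d=ctrl.read_camera("scene"); cv2.imwrite("pics/s3.png",cv2.resize(im[150:280,180:360,::-1],None,fx=4,fy=4,interpolation=cv2.INTER_CUBIC))
cv2.imwrite("pics/w23.png",np.hstack([cv2.resize(cv2.imread(f"pics/w{i}.png"),(400,300)) for i in(2,3)]))
E
```

```text
[[-0.0467  0.0882]
 [ 0.0528  0.0838]
 [ 0.0472 -0.0456]
 [-0.0515 -0.0418]]
[ 2.74493812e-01  2.73156206e-01  1.90890305e+00 -1.37650798e-04
  9.59681624e-01  6.41059599e-02]
False
[0.50488641 0.1439384  0.04394651] [ 0.22383121  0.40863769 -0.42154783]
False
[ 8.52338862e-06 -4.95000905e-03] [0.52914989 0.02946261 0.04352244] [-0.09414545  1.29102952  0.51308261] 9.0833
```

View pics/w23.png

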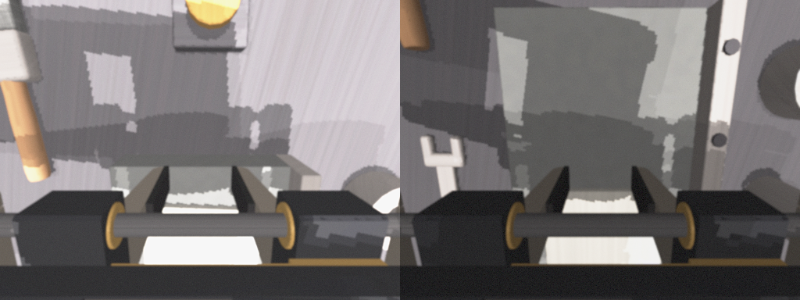

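View pics/s3.png

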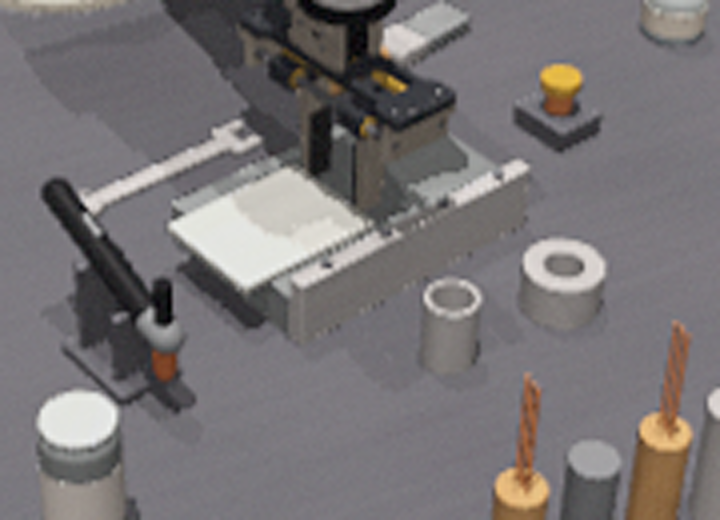

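The plate slid cleanly and is still flat, and its end already overhangs on the torch side. I'll finish the end push, look, then push on the near side with two fingertips toward the fence.

```bash
cat > look.py <<'E'
from h import *
from station import ctrl
def look(name,y=-0.06):
    ctrl.movep(b2w(-0.10,y,0.20),rotz_down(YAW)); ctrl.sleep(.1)
    pos,rot=np.array(ctrl.read_eef_pos()),np.array(ctrl.read_tcp_rot())
    im,d=ctrl.read_camera("wrist"); np.savez(name+".npz",p=im,d=d,pos=pos,rot=rot)
    cv2.imwrite(f"pics/{name}.png",cv2.resize(im[:,:,::-1],(800,600),interpolation=cv2.INTER_CUBIC))
    K,R,t=wcam(ctrl.get_calibration("wrist"),pos,rot)
    roi=np.array([b2w(.072,.06,.048),b2w(.072,-.19,.048),b2w(-.072,.06,.048),b2w(-.072,-.19,.048)]); q=proj(roi,K,R,t)
    x0,y0=np.maximum(q.min(0),0).astype(int); x1,y1=q.max(0).astype(int)
    C=plate_corners(im,K,R,t,(x0,max(y0,8),x1,y1)); print("px800",(C/.64).round(0).tolist())
    W=w2b(cast(C,K,R,t,.048)); print(W.round(4)); print("sides",np.linalg.norm(W-np.roll(W,-1,0),axis=1).round(4),"centre",W.mean(0).round(4))
E
python3 - <<'E'
from look import *
print(ctrl.move_straight(b2w(0,-0.018,0.0435),feed=0.03,threshold=15))
print(w2b(ctrl.read_eef_pos()))
ctrl.move_straight(b2w(0,0.01,0.0435),feed=0.08)
ctrl.move_straight(b2w(0,0.01,0.15),feed=0.15)
look("w4")
ctrl.move_gripper(0.04)
print(ctrl.read_clock())
E
```

```text
False
[ 7.60665960e-05 -1.83131997e-02]
px800 [[354.0, 51.0], [551.0, 51.0], [539.0, 205.0], [357.0, 205.0]]
[[ 0.0526 -0.0297]
 [ 0.0527 -0.1582]
 [-0.0466 -0.1583]
 [-0.0468 -0.0295]]
sides [0.1285 0.0994 0.1287 0.0994] centre [ 0.003  -0.0939]
12.8833
```

View pics/w4.png

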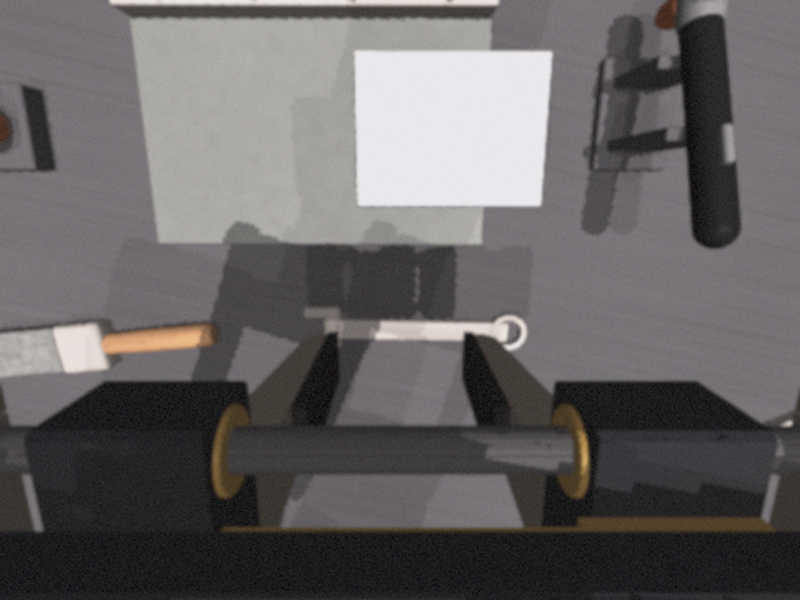

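The plate's corners are now at (354,51), (551,51), (539,205) and (357,205). It is parallel to the fence, y = −0.094, 22 mm short of the fence. Next is the near-side push.

```bash
python3 - <<'E'
from look import *
Rn=rotz_down(YAW); Y=-0.075
ctrl.movep(b2w(-0.085,Y,0.12),Rn)
print(ctrl.move_straight(b2w(-0.085,Y,0.0435),feed=0.08,threshold=8))
print(ctrl.move_straight(b2w(-0.040,Y,0.0435),feed=0.04,threshold=15),w2b(ctrl.read_eef_pos()),ctrl.read_contact_force())
print(ctrl.move_straight(b2w(-0.028,Y,0.0435),feed=0.012,threshold=10),w2b(ctrl.read_eef_pos()),ctrl.read_contact_force())
ctrl.move_straight(b2w(-0.085,Y,0.0435),feed=0.06)
ctrl.move_straight(b2w(-0.085,Y,0.15),feed=0.15)
look("w5"); print(ctrl.read_clock())
im,d=ctrl.read_camera("scene"); cv2.imwrite("pics/s5.png",cv2.resize(im[150:280,180:360,::-1],None,fx=4,fy=4,interpolation=cv2.INTER_CUBIC))
E
```

```text
False
False [-0.03981869 -0.0750277 ] [-1.05167996  0.08138163 -0.45766053]
True [-0.03531349 -0.0747474 ] [0.8203013  0.658794   0.09538461]
px800 [[353.0, 13.0], [554.0, 13.0], [542.0, 171.0], [356.0, 171.0]]
[[ 0.0733 -0.0297]
 [ 0.0733 -0.1584]
 [-0.0242 -0.158 ]
 [-0.0242 -0.0293]]
sides [0.1287 0.0975 0.1287 0.0975] centre [ 0.0246 -0.0939]
18.6
```

View pics/w5.png

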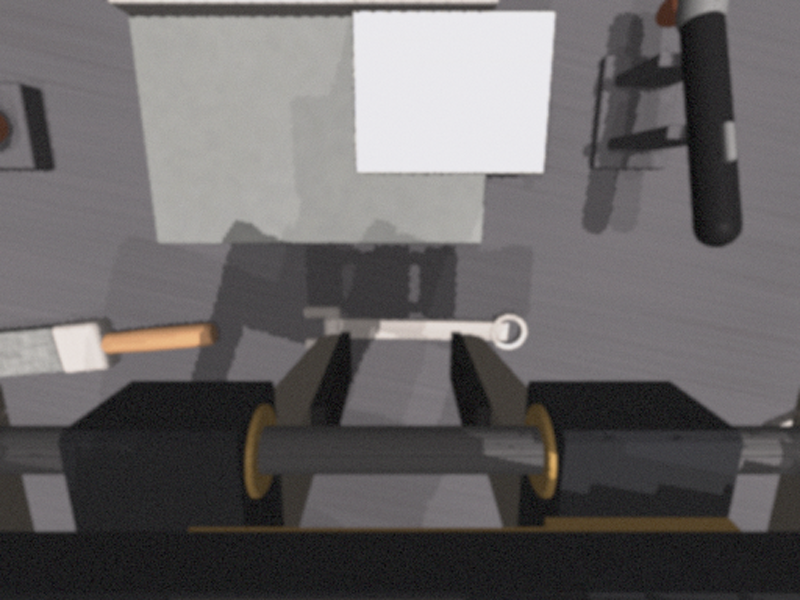

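View pics/s5.png

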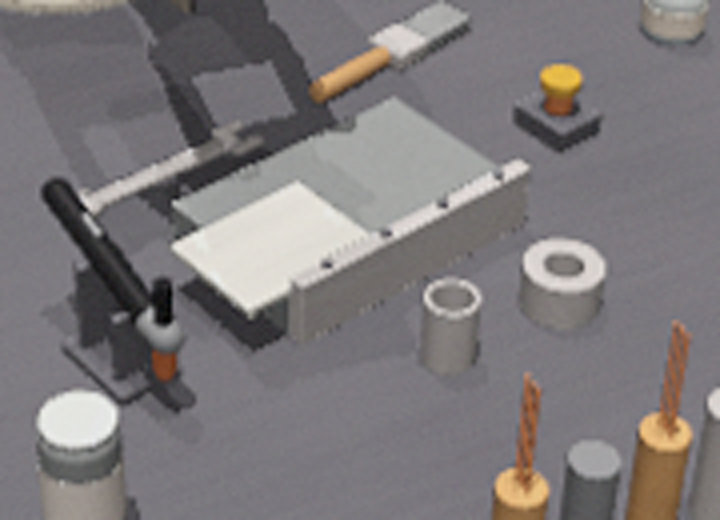

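The push stopped at −0.0353, which is where fence contact was predicted. The plate's far edge is at row 13, against the fence base. It is square to the fence, with its end about 38–39 mm past the ledge. The bystanders are unmoved and the gripper is clear, so I'm handing in.

```bash
python3 - <<'E'
from station import ctrl
print(ctrl.read_contact_force(),ctrl.read_qvel()); ctrl.job_done(); print(ctrl.read_clock())
E
```

```text
[-0.46191279  0.67163143 -0.44455877] [-0.00089952 -0.00038716 -0.0005957  -0.00056559  0.00349711  0.0005369 ]
the job is handed in; nothing more can be done
the job is handed in; nothing more can be done
```

The plate is flat against the fence and its end sticks out about 38–39 mm past the ledge on the torch side. I've handed the job in, but no verdict is reported.

I pushed the plate's +y end toward the torch (−y side) with two fingertips. Then I pushed its near side until the force stop tripped at 10 N. The fingers stopped at x = −35.3 mm, and fence contact was predicted at −35 mm.

**Last checks (wrist picture, block frame):**
- **Position along the ledge:** the plate's centre is at y = −0.094 m, inside the −0.107 to −0.083 m band.
- **Fence contact:** both ends of the far edge measure x = 0.073 m, above the required 0.069 m.
- **Square to the fence:** no measurable skew.
- **Surroundings:** the plate looks flat, the robot is clear of everything, and nothing else visibly moved. I judged the bystanders by eye only, and the closing views did not take in the gusset.
- **Time:** about 19 s used of the 58 s allowed.

**One mismatch:** in that last picture the plate's short side measured 97.5 mm instead of 100 mm. The plate's colour probably blends with the fence edge there, so its x position is good to about 2 mm.

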